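Snap an open C clip onto a sprung support rod and slide it to the stop

ROBOT

A 6-joint arm with a two-finger parallel gripper is mounted at the origin on the work surface. World frame = base frame: x ahead of the robot, y to its left, z up, the work surface at z = 0. Lengths are in m, angles in rad, forces in N, time in s.
With the tool pointing down it reaches from about 0.35 to 0.725 m from the base axis. Payload 4.3 kg.
Tool frame: the origin (TCP) lies at the very end of the fingers, on their centre line; the grasp point (between the pads) lies 19 mm behind it (r.grip_point_offset is the z of the grasp point in the tool frame, in m); z points along the fingers, y is the line along which they close (so a half turn about z gives the same grasp; the last joint's range is limited). The gripper opens to 85 mm and grips with 20 to 120 N. Pads are 22 mm wide; open, the fingers measure 114 mm over their backs; the gripper's body (76 mm by 85 mm) begins 54 mm behind the grasp point. The pads swing forward as they close: fully open they stand 13 mm farther back than shut.
Start: joints at [-1.276, 0.377, 0.081, 1.274, 0, 1.46], TCP at [0.226, -0.529, 0.231] pointing down, gripper open.
Joint ranges: [-2.72, 2.72], [-0.84, 1.66], [-1.02, 1.22], [-1.77, 2.12], [-1.37, 1.28], [-3.14, 3.14]. Speed limits (rad/s): [2.57, 2.57, 3.14, 3.14, 3.14, 3.14].

INTERFACE

Orientations are given as a unit quaternion [x, y, z, w].
In Python, from station import r gives the robot as it stands.
- The arm moves only by the tool move_arm, never from a script. Its argument "rows" is a list of rows, each a list of 6 numbers: the shift along the tool's x, y, z in m, then the turn, a rotation vector about the tool's x, y, z in degrees. A call has 1 to 10 rows; each row shifts and turns the commanded pose from where the row before left it, along the tool's axes as they then stand; what a row does not reach is not made up. A row lasts 1/8 s, in which the tool goes at most 62.5 mm and 10.7 degrees, less where a joint would pass 70% of its speed; a pose out of reach is approached as far as the arm can. A call with a gripper value outside its range is refused whole. "fingers" is the opening, from 0 (shut) to 1 (fully open), set as the call begins (left out, the last holds). The fingers move at their own pace and stop on an object; "grip_force" is the grip in N (left out, the last holds). Time passes only in rows, so rows that do not move let the fingers close. It gives the time, the measured TCP pose, the force, the opening and the grip force at its end, in the units of the state.
- r.read_state(): the state, without advancing time (a new reading comes with each control period).
- r.get_image(name): name is "scene" or "top" or "wrist"; returns a dict with "pixels" (480x640x3 uint8, blue, green, red), "fx", "fy", "cx", "cy" (pixels), "extrinsics" (4x4, takes a point from camera to world coordinates). Camera axes: x right, y up, looking along -z (the intrinsics and any distortion apply to the point x, -y, -z); pixel columns grow to the right and rows downward; lengths in m; the calibration is good to about 2 mm. A picture is of the moment at which its call begins. There is no depth.
- r.sign_off(): hands the job in; it is judged then, once.
The state is a dict: "t": time; "qpos": joint angles; "qvel": joint speeds; "joint_efforts": joint torques, N m; "position": TCP position; "ee_rot": TCP orientation; "ft_force": force on the tool from outside, world axes, zero at the start; "wrist_torque": the same for the moment, N m; "finger_gap": finger opening in m; "grip_force": force on a finger pad.
Only numpy, scipy, OpenCV 4.12 (cv2) and the standard library are available. Lean on these libraries where they do the work, as an engineer would, in place of code of your own. Each camera call takes 0.05 s, during which the arm holds its last target. There are 200 camera calls.

TASK

Press the blue open C clip down through its gap onto the support rod at the white band, until it snaps fully home, without driving the sprung rod down onto its bump stops. Then slide it along the rod until it rests against the red stop collar, without shifting the collar, and let go, leaving it seated with its handle up. Leave the other things on the bench undisturbed.

Things in the scene. Friction and masses are not known exactly. Their poses are not given: they have to be found in the camera images.
- clip_grip (a point): Centre of the handle of the blue plastic C clip, which stands loose on two splayed feet, gap down, handle up; about 110 g. Handle 18 mm across (x), 30 mm along y, 44 mm high: the point is 22 mm below the top, 22 mm above the 28 mm wide shoulder and 62 mm above the feet. z points up the handle, y along the bore (the rod, when fitted). The clip is the same turned half round.
- clip_bore (a point): Centre of the blue clip's bore, 36 mm below clip_grip, same axes; on the rod's axis when fully home. End faces 15 mm either side along y. Two sprung jaws below it open outwards along x; their lips leave an 8 mm gap, narrower than the rod, and they splay to feet 32 mm apart, 26 mm below this point, which guide the rod to the gap.
- rod_mid (a point): Middle of the axis of the level steel support rod, 12 mm diameter, 80 mm above the bench, running along this point's y axis (x level, z up). End posts 30 mm long centred 170 mm either side, tops 98 mm above the bench, on a fixed grey base plate 110 x 400 mm, 12 mm thick.
- band (a point): Centre of the 30 mm long white band on the rod, on the axis, 85 mm from the middle towards -y of rod_mid: where the clip is to be pressed on (its centre within 15 mm of the band's centre).
- rod (a joint): How far the rod has been pressed down on its springs: 0 at rest; it starts to yield at about 2 N and then gives 3 mm per newton, damped; its bump stops begin at 26 mm (about 10 N), which must not be reached. Pressing the clip to the height measured at rest is therefore not enough to snap it on.
- stop_face (a point): Centre of the near face (the one towards the white band) of the red stop collar, on the rod's axis; axes as rod_mid. The collar is 28 mm in diameter and 16 mm long, and lies from the face towards +y. It is held on the rod by friction and shifts if pushed along with more than about 12 N.
- ring_carrier_mid (a point): Middle (42 mm up) of an orange closed ring carrier with a similar handle, 84 mm high; loose, not wanted, to be left alone. It and the blue clip may stand in either place.
- amber_bottle: Amber bottle, 70 mm diameter, 160 mm high, origin under its centre; bystander.
- amber_bottle2: Second amber bottle of the same size, origin under its centre; bystander.
- beaker: Glass beaker, 70 mm diameter, 90 mm high, origin under its centre; bystander.
- flask: Small glass flask, 84 mm diameter, 120 mm high, origin under its centre; bystander.
- tray: Shallow open grey tray, 180 x 130 mm, 35 mm high, origin under its centre; bystander.
- spatula: Spatula with wooden handle lying on the bench, origin on the underside near its middle; bystander.
- clip: The blue clip's  origin on the underside, midway between its feet, 26 mm below clip_bore, same axes. Its lips meet the rod when the bore centre is about 11 mm above the rod axis; 2 to 4 mm further (relative to the rod) it suddenly snaps home, at a push of roughly 6 to 9.5 N that depends on friction; the rod then springs back up into the clip. Once home it grips the rod lightly, stays upright, and drags by a few newtons as it slides.
There are look-alikes about, which are no part of the job. Of the things that look like the clip, take the one that is farthest from the robot's base at the start.

How it is judged:
By the outcome, as a careful person would: the job done as asked, in the order asked, and still so for the second after the job is handed in, with the robot touching nothing.
It also fails if it takes over 72 s, if anything falls off the work surface, if the arm or the gripper's body presses on something with over 40 N, if the wrist force passes 120 N, or if a joint passes its speed limit or range.

## Working session

There is one attempt and no reset: what is moved stays moved. The work goes in short steps, Python scripts to look and compute and a tool call to move; the robot and the scene stay as the last step left them, time stands still between calls to the robot, and variables do not carry over. Pictures are saved under pics/ and viewed, at most 10 in all, crops included, and the job is handed in when it is done.

Besides the shell and the picture viewer there is one more tool, called as name(argument=value, ...) on one line, values as JSON. move_arm: Moves the arm, as the interface text tells. Its arguments: {"type":"object","properties":{"rows":{"type":"array"},"fingers":{"type":"number"},"grip_force":{"type":"number"}},"required":["rows"]}

```bash
mkdir -p pics; python3 - <<'E'
from station import r
import cv2
for n in("scene","top"):
    d=r.get_image(n); cv2.imwrite(f"pics/{n}0.png",d["pixels"]); print(n,d["fx"],d["fy"],d["cx"],d["cy"],d["extrinsics"],[k for k in d])
s=r.read_state(); print(s["t"],s["position"],s["ee_rot"],r.grip_point_offset)
E
```

```text
scene 500.8725350508542 500.8725350508542 326.30792054508936 233.28048617830476 [[-0.09104046 -0.68979706  0.71825598  1.40780954]
 [ 0.99566935 -0.04941975  0.07874156  0.04762952]
 [-0.01881966  0.72231413  0.69130899  0.89285892]
 [ 0.          0.          0.          1.        ]] ['pixels', 'fx', 'fy', 'cx', 'cy', 'extrinsics']
top 577.8992803341001 577.8992803341001 321.066254602966 244.4582734283769 [[-0.02507206  0.99379214 -0.10839081  0.39486781]
 [-0.99954274 -0.02675395 -0.01409042 -0.07909433]
 [-0.01690283  0.10798797  0.9940085   1.77280516]
 [ 0.          0.          0.          1.        ]] ['pixels', 'fx', 'fy', 'cx', 'cy', 'extrinsics']
0.1 [ 0.2262732  -0.52796702  0.2304695 ] [ 9.79592469e-01  2.00991964e-01 -8.43276537e-05 -9.04399721e-04] -0.0187
```

View pics/scene0.png

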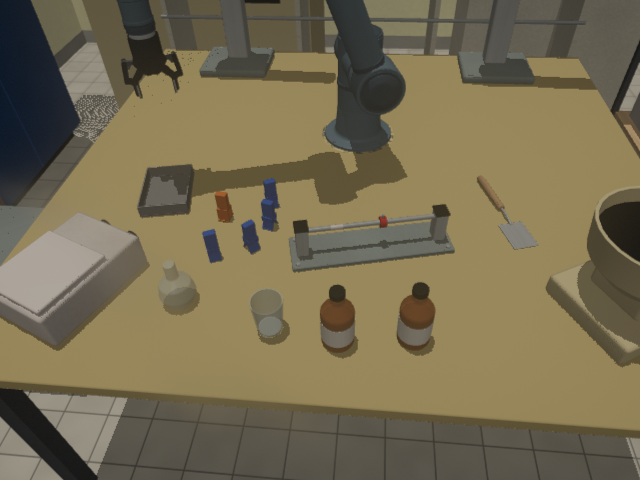

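View pics/top0.png

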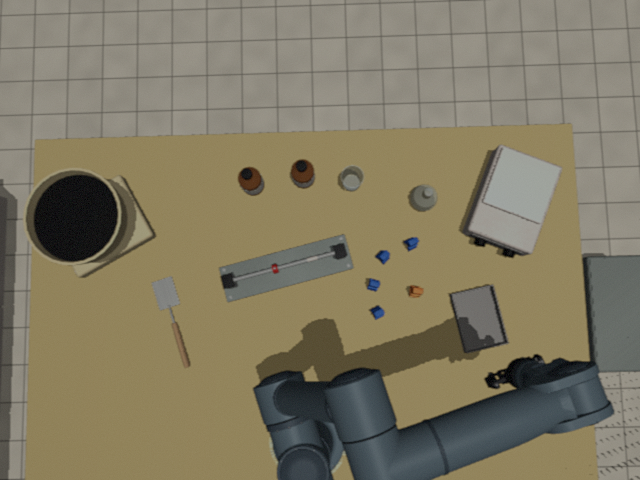

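The scene shows four blue objects, at scene pixels A(212,245), B(250,236), C(268,214) and D(271,193), and the orange ring carrier at (223,207). The rod runs from (300,230) to (440,215), with the white band near (338,227) and the red collar at (383,221). I'll enlarge the blue ones.

```bash
cat > h.py <<'E'
import numpy as np
def ray(d,u,v):
    E=np.array(d["extrinsics"]); c=np.array([(u-d["cx"])/d["fx"],-(v-d["cy"])/d["fy"],-1.]); return E[:3,3],E[:3,:3]@c
def at_z(d,u,v,z):
    o,k=ray(d,u,v); return o+k*(z-o[2])/k[2]
def proj(d,p):
    E=np.array(d["extrinsics"]); c=E[:3,:3].T@(np.array(p)-E[:3,3]); return d["cx"]+d["fx"]*c[0]/-c[2], d["cy"]-d["fy"]*c[1]/-c[2]
E
python3 - <<'E'
from station import r
import cv2,numpy as np
from h import *
s=r.get_image("scene");t=r.get_image("top")
a=cv2.resize(s["pixels"][170:270,190:290],(600,600),interpolation=cv2.INTER_CUBIC)
b=cv2.resize(t["pixels"][225:325,355:430],(450,600),interpolation=cv2.INTER_CUBIC)[:, :200]
cv2.imwrite("pics/crop1.png",a)
cv2.imwrite("pics/crop2.png",cv2.resize(t["pixels"][230:325,360:430],(560,600*95//75//1 if 0 else 600),interpolation=cv2.INTER_CUBIC))
for n,d,z in(("s",s,.04),("t",t,.06)):
    p=d["pixels"].astype(int); m=((p[...,0]>p[...,2]*1.8)&(p[...,0]>p[...,1]*1.5)&(p[...,0]>60)).astype(np.uint8)
    k,l,st,c=cv2.connectedComponentsWithStats(m)
    for i in range(1,k):
        if 15<st[i,4]<2000: print(n,c[i].round(1),st[i],at_z(d,*c[i],z).round(3))
for n,u,v in(("band",338,227),("collar",383,221)): print(n,at_z(s,u,v,.08))
for u,v in((227,281),(339,251),(275,268)): print(at_z(t,u,v,.09))
E
```

```text
s [268.9 181. ] [264 179  11   5  36] [ 0.324 -0.228  0.04 ]
s [267.  201.6] [262 199  11   6  47] [ 0.412 -0.217  0.04 ]
s [247.3 223.6] [242 220  12   8  48] [ 0.501 -0.252  0.04 ]
s [208.2 232.6] [203 230  12   6  49] [ 0.54  -0.342  0.04 ]
t [411.8 242.8] [405 238  13  12  92] [ 0.579 -0.325  0.06 ]
t [383.4 255.9] [377 251  12  12  95] [ 0.543 -0.239  0.06 ]
t [373.1 284.5] [368 279  11  12  92] [ 0.459 -0.206  0.06 ]
t [377.5 312.2] [372 307  12  12  89] [ 0.377 -0.216  0.06 ]
band [ 0.53977568 -0.0191895   0.08      ]
collar [0.51105329 0.08701752 0.08      ]
[0.47854967 0.22182961 0.09      ]
[ 0.55771952 -0.10719054  0.09      ]
[0.51285207 0.08100239 0.09      ]
```

View pics/crop1.png

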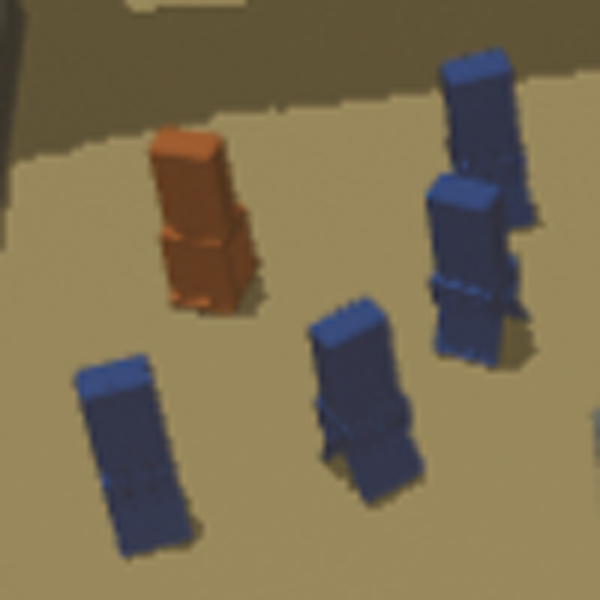

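All four blue objects have the clip's shape, and the orange one is the ring carrier. Top-image positions put A at about (0.579,-0.325), 0.66 m from the base. B is at 0.59 m, C at 0.50 m and D at 0.43 m. A (scene 212,245; top 412,243) is the farthest, so it is the one meant. I'll go above it and confirm with the wrist camera.

```bash
python3 - <<'E'
from station import r
import numpy as np
from scipy.spatial.transform import Rotation as R
d=r.get_image("wrist"); s=r.read_state(); Rt=R.from_quat(s["ee_rot"]).as_matrix()
E=np.array(d["extrinsics"]); print(d["fx"],d["cx"],d["cy"]); print("cam pos in tool",Rt.T@(E[:3,3]-s["position"])); print("cam axes in tool\n",(Rt.T@E[:3,:3]).round(3))
for g in ([.57,-.31,.26],): print("shift in tool",Rt.T@(np.array(g)-s["position"]))
E
```

```text
330.65173563783895 322.04535452820005 235.94394364342529
cam pos in tool [ 0.06964229  0.00044015 -0.14291625]
cam axes in tool
 [[ 0.     0.961  0.277]
 [ 1.    -0.     0.001]
 [ 0.001  0.277 -0.961]]
shift in tool [ 0.40180004 -0.06530468 -0.02902754]
```

move_arm(rows=[[0.05,-0.008,-0.005,0,0,0],[0.05,-0.008,-0.005,0,0,0],[0.05,-0.008,-0.005,0,0,0],[0.05,-0.008,-0.005,0,0,0],[0.05,-0.008,-0.004,0,0,0],[0.05,-0.008,-0.005,0,0,0],[0.05,-0.008,0,0,0,0],[0.05,-0.009,0,0,0,0],[0,0,0,0,0,0]])

```text
t: 1.38
position: [0.571, -0.3087, 0.2594]
ee_rot: [0.979, 0.203, 0.0, -0.0]
ft_force: [-0.6, 0.2, -0.0]
finger_gap: 0.0853
grip_force: 0.0
```

```bash
python3 - <<'E'
from station import r
import cv2
d=r.get_image("wrist"); cv2.imwrite("pics/w1.png",d["pixels"]); print(r.read_state()["position"])
E
```

```text
[ 0.56947742 -0.31012679  0.25958214]
```

View pics/w1.png

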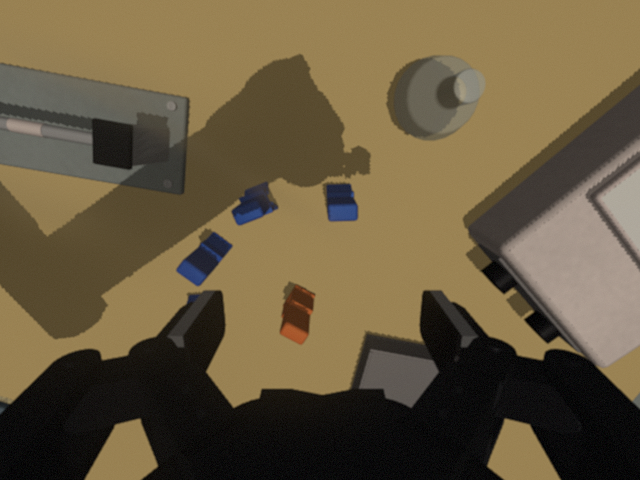

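A is at about (342,203), with its handle top at the lower end. B is at (254,203) and C at (205,258), while the orange carrier is at (297,315). The rod's white band is at (25,128). I'll enlarge A.

```bash
python3 - <<'E'
from station import r
import cv2
im=cv2.imread("pics/w1.png"); a=cv2.resize(im[170:230,300:380],(800,600),interpolation=cv2.INTER_CUBIC); a=cv2.convertScaleAbs(a,alpha=1.6,beta=15); cv2.imwrite("pics/wA.png",a)
E
```

```text
(no output)
```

View pics/wA.png

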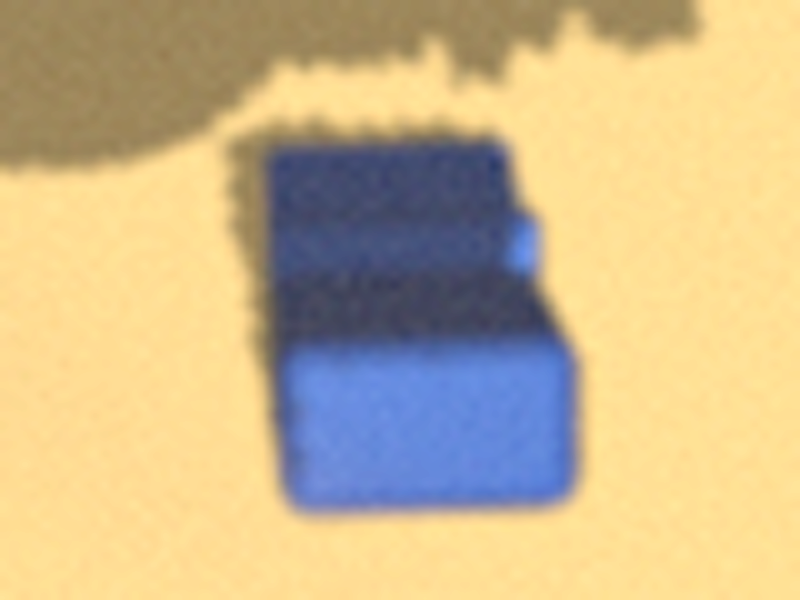

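The enlarged crop confirms A is a clip: an 18x30 handle top centred at crop (431,426), which is wrist pixel (343.1,212.6), then the shoulder and splayed feet. Its long side runs along the tool's y axis. Next I'll work out its pose and the rod's geometry.

```bash
python3 - <<'E'
from station import r
import numpy as np,cv2
from h import *
w=r.get_image("wrist");t=r.get_image("top");s=r.get_image("scene")
C=[(300+x/10-.45,170+y/10-.45) for x,y in((283,342),(577,342),(577,507),(288,510))]
P=np.array([at_z(w,u,v,.084) for u,v in C])[:,:2]
print(P.round(4),"c",P.mean(0)); e=(P[1]-P[0]+P[2]-P[3])/2; f=(P[3]-P[0]+P[2]-P[1])/2
print("long",np.linalg.norm(e),"short",np.linalg.norm(f),"ang long deg",np.degrees(np.arctan2(e[1],e[0])),np.degrees(np.arctan2(f[1],f[0])))
print("top-view check",at_z(t,411.8,242.8,.07))
def blobs(d,m,z,name,lo,hi,box):
    m=m.astype(np.uint8); k,l,st,c=cv2.connectedComponentsWithStats(m)
    for i in range(1,k):
        x,y=c[i]
        if lo<st[i,4]<hi and box[0]<x<box[1] and box[2]<y<box[3]: print(name,c[i].round(1),st[i],at_z(d,*c[i],z).round(4))
for d,n,box in((t,"t",(200,370,225,310)),(s,"s",(285,460,200,270)),(w,"w",(0,190,60,200))):
    p=d["pixels"].astype(int)
    blobs(d,p.max(2)<45,.098,n+"post",40,4000,box)
    blobs(d,(p[...,2]>1.8*p[...,1])&(p[...,2]>70),.082,n+"red",8,500,box)
    blobs(d,(p.min(2)>165),.082,n+"white",8,900,box)
st=r.read_state();print(st["qpos"],st["position"])
a=cv2.resize(t["pixels"][225:310,212:362],(800,453),interpolation=cv2.INTER_CUBIC);b=cv2.resize(s["pixels"][200:270,285:460],(800,320),interpolation=cv2.INTER_CUBIC)
cv2.imwrite("pics/rod.png",cv2.resize(np.vstack([a,b]),(620,600)))
E
```

```text
[[ 0.5812 -0.3114]
 [ 0.5926 -0.3378]
 [ 0.5776 -0.3448]
 [ 0.566  -0.3186]] c [ 0.57932169 -0.32814068]
long 0.02863604299555742 short 0.016691629963661223 ang long deg -66.31801118048006 -154.80635811889067
top-view check [ 0.57825797 -0.32335139  0.07      ]
tpost [339.4 250.4] [333 244  14  15 121] [ 0.5587 -0.1082  0.098 ]
tpost [227.6 280.7] [222 274  13  14 137] [0.479  0.2187 0.098 ]
tred [274.6 268.3] [272 264   6   9  34] [0.5126 0.0828 0.082 ]
sred [382.9 221.2] [379 216   8  11  67] [0.5141 0.0866 0.082 ]
wpost [111.2 141.6] [  91  117   41   50 1778] [ 0.5584 -0.1115  0.098 ]
wpost [182.1 174.8] [181 158   3  33  54] [ 0.5553 -0.1776  0.098 ]
[-6.00100840e-01  5.37947143e-01  4.06452554e-01  1.43966461e+00
 -4.50718956e-04  2.13779267e+00] [ 0.56769029 -0.31193019  0.26027876]
```

View pics/rod.png

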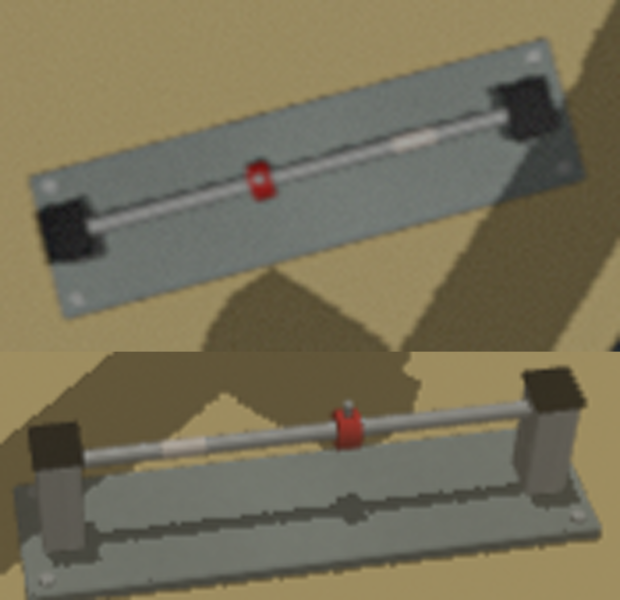

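The top view shows post tops at (0.5585,-0.110) and (0.479,0.219). They are 338 mm apart, against 340 mm expected. From those, the rod's y axis points at about 103.6° and the middle is at (0.519,0.0545). That puts the band at about (0.539,-0.028) and the stop face at about +22 mm from the middle. Clip A is at about (0.579,-0.326) with its long axis at about 114.5°, so I'll turn the tool -91° over it.

move_arm(rows=[[0.004,0.018,0,0,0,-10.1],[0,0,0.012,0,0,-10.1],[0,0,0.014,0,0,-10.1],[0,0,0.014,0,0,-10.1],[0,0,0.014,0,0,-10.1],[0,0,0.014,0,0,-10.1],[0,0,0.014,0,0,-10.1],[0,0,0.014,0,0,-10.1],[0,0,0.014,0,0,-10.1],[0,0,0,0,0,0]], fingers=0.6, grip_force=50)

```text
t: 2.82
position: [0.5773, -0.3268, 0.1493]
ee_rot: [0.546, 0.838, -0.0, -0.001]
ft_force: [-0.4, 0.0, 0.1]
finger_gap: 0.0517
grip_force: 0.0
```

```bash
python3 - <<'E'
from station import r
import cv2,numpy as np
from h import *
from scipy.spatial.transform import Rotation as R
d=r.get_image("wrist"); cv2.imwrite("pics/w2.png",d["pixels"]); s=r.read_state(); print(s["position"],R.from_quat(s["ee_rot"]).as_matrix().round(3),s["qpos"],s["finger_gap"])
p=d["pixels"].astype(int); m=((p[...,0]>p[...,2]*1.8)&(p[...,0]>p[...,1]*1.5)&(p[...,0]>95)).astype(np.uint8)
k,l,st,c=cv2.connectedComponentsWithStats(m)
for i in range(1,k):
    if st[i,4]>80: 
        q=cv2.boxPoints(cv2.minAreaRect(np.argwhere(l==i)[:,::-1].astype(np.float32))); print(c[i],st[i],at_z(d,*c[i],.084)); print(np.array([at_z(d,*x,.084)[:2] for x in q]).round(4).tolist())
E
```

```text
[ 0.57802977 -0.32692037  0.15025418] [[-0.404  0.915 -0.001]
 [ 0.915  0.404  0.   ]
 [ 0.001 -0.001 -1.   ]] [-6.10114836e-01  5.92770735e-01  2.15734454e-01  1.19484017e+00
 -1.58597769e-04  5.44949201e-01] 0.05113256650808122
[240.98675497  28.25827815] [230  13  24  27 151] [ 0.48262857 -0.22627218  0.084     ]
[[0.4776, -0.2313], [0.485, -0.2166], [0.4893, -0.2181], [0.4821, -0.2329]]
[314.21875    120.05208333] [308 109  12  22  96] [ 0.53911627 -0.25406397  0.084     ]
[[0.5331, -0.2501], [0.5354, -0.2478], [0.5448, -0.2567], [0.5424, -0.259]]
```

View pics/w2.png

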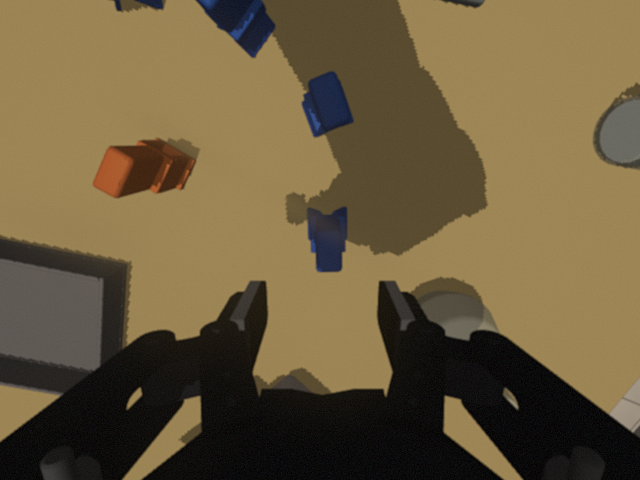

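The clip A's V feet are at (328,213) and its handle top is about (329,258). B is at (328,105). The flask is at (450,310), close to the right finger's line. I'll work these out in the world frame.

```bash
python3 - <<'E'
from station import r
import cv2,numpy as np
from h import *
from scipy.spatial.transform import Rotation as R
d=r.get_image("wrist");t=r.get_image("top"); s=r.read_state();Rt=R.from_quat(s["ee_rot"]).as_matrix()
def tl(p): return (Rt.T@(p-s["position"])).round(4)
p=d["pixels"][190:285,290:365].astype(int)
m=(p[...,0]>1.4*p[...,2])&(p[...,0]>25)
for row in range(0,95,3):
    x=np.where(m[row])[0]
    if len(x): print(row+190,x.min()+290,x.max()+290,p[row,38].tolist())
for u,v in((329,258),(329,271),(329,246)): print("hand top",at_z(d,u,v,.084),tl(at_z(d,u,v,.084)))
for u,v in((308,213),(346,213)): print("feet",at_z(d,u,v,0).round(4),tl(at_z(d,u,v,0)))
print("flask",at_z(t,423,199,.03),tl(at_z(t,423,199,.03)), "A exp px",proj(d,[.5795,-.326,.084]))
E
```

```text
208 338 345 [46, 75, 89]
211 333 344 [47, 78, 92]
214 332 345 [51, 41, 43]
217 333 344 [49, 37, 38]
220 338 344 [52, 45, 47]
223 308 345 [55, 47, 52]
226 308 344 [51, 46, 50]
229 308 344 [60, 50, 53]
232 308 344 [65, 48, 49]
235 308 343 [70, 52, 51]
238 309 342 [70, 49, 47]
241 310 342 [67, 46, 41]
244 311 342 [67, 42, 37]
247 311 342 [69, 44, 38]
250 311 339 [67, 42, 37]
253 316 339 [68, 43, 37]
256 316 339 [67, 42, 34]
259 316 339 [68, 43, 36]
262 316 339 [66, 41, 36]
265 316 339 [67, 42, 35]
268 317 338 [68, 43, 37]
hand top [ 0.58383537 -0.33059113  0.084     ] [-0.0051  0.0029  0.0673]
hand top [ 0.58767104 -0.33914255  0.084     ] [-0.0144  0.0029  0.0673]
hand top [ 0.58037239 -0.3228706   0.084     ] [0.0034 0.0028 0.0673]
feet [ 0.5627 -0.3258  0.    ] [ 0.0079 -0.0146  0.1512]
feet [ 0.5942 -0.312   0.    ] [0.0079 0.0198 0.1513]
flask [ 0.71599917 -0.36880528  0.03      ] [-0.0935  0.1082  0.1214] A exp px (np.float64(325.88537043632243), np.float64(249.58633818449877))
```

The clip centre is 2 mm along tool +y from the TCP, and the flask clears the fingers by about 50 mm. I'll descend 104 mm and grip.

move_arm(rows=[[0,0.002,0.02,0,0,0],[0,0,0.025,0,0,0],[0,0,0.025,0,0,0],[0,0,0.02,0,0,0],[0,0,0.01,0,0,0],[0,0,0.004,0,0,0],[0,0,0,0,0,0]])

```text
t: 3.85
position: [0.5815, -0.3258, 0.047]
ee_rot: [0.544, 0.839, -0.0, 0.001]
ft_force: [0.1, 0.1, -0.5]
finger_gap: 0.0514
grip_force: 0.0
```

move_arm(rows=[[0,0,0,0,0,0],[0,0,0,0,0,0],[0,0,0,0,0,0],[0,0,0,0,0,0],[0,0,0,0,0,0]], fingers=0.0, grip_force=60)

```text
t: 4.47
position: [0.5817, -0.3258, 0.0471]
ee_rot: [0.544, 0.839, -0.0, 0.001]
ft_force: [-0.1, 1.3, 4.7]
finger_gap: 0.0175
grip_force: 58.6
```

move_arm(rows=[[0,0,-0.03,0,0,0],[0,0,-0.05,0,0,0],[0,0,-0.05,0,0,0],[0.04,0.0124,-0.02,0,0,0],[0.05,0.014,0,0,0,0],[0.055,0.015,0,0,0,0],[0.055,0.015,0,0,0,0],[0.05,0.014,0,0,0,0],[0.04,0.012,0,0,0,0],[0,0,0,0,0,10.5]])

```text
t: 5.72
position: [0.5365, -0.024, 0.1956]
ee_rot: [0.619, 0.786, -0.0, -0.001]
ft_force: [0.1, -0.4, -1.1]
finger_gap: 0.0174
grip_force: 58.5
```

move_arm(rows=[[0,0,0,0,0,0],[0,0,0,0,0,0]])

```text
t: 5.98
position: [0.5378, -0.0274, 0.1959]
ee_rot: [0.618, 0.786, -0.0, -0.0]
ft_force: [-0.3, -0.7, -1.3]
finger_gap: 0.0177
grip_force: 58.5
```

```bash
python3 - <<'E'
from station import r
import cv2,numpy as np
from h import *
from scipy.spatial.transform import Rotation as R
d=r.get_image("wrist"); cv2.imwrite("pics/w3.png",d["pixels"]); s=r.read_state();Rt=R.from_quat(s["ee_rot"]).as_matrix()
print(s["position"],np.degrees(np.arctan2(Rt[1,0],Rt[0,0])),s["ft_force"],s["finger_gap"])
for k in (-.085,-.06,.022,.038): 
  p=np.array([.5188,.0545,.08])+k*np.array([-.2356,.9718,0]); print(k,np.round(proj(d,p),1),(Rt.T@(p-s["position"])).round(4))
E
```

```text
[ 0.53788007 -0.02757669  0.1959552 ] 103.65321227217807 [-0.46383739  0.35077992 -0.7973097 ] 0.017091104746621958
-0.085 [324.1 231.4] [-0.0007  0.0009  0.116 ]
-0.06 [324.2 200.9] [0.0243 0.0009 0.116 ]
0.022 [324.5  88.4] [0.1062 0.0009 0.116 ]
0.038 [324.6  64. ] [0.1222 0.0009 0.116 ]
```

View pics/w3.png

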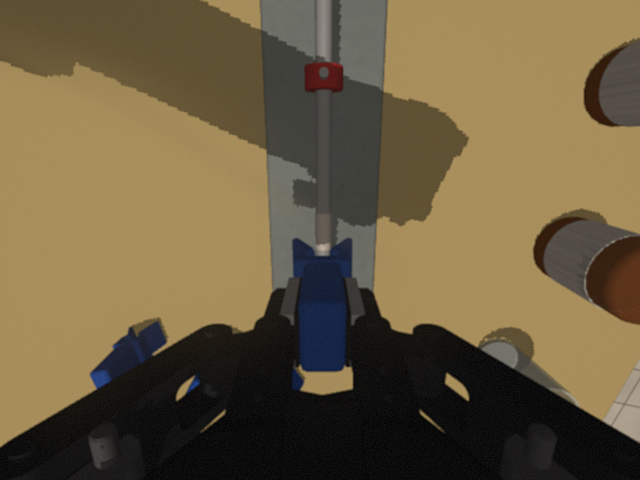

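The wrist picture shows the rod running straight up the image at column 323. The clip's feet are centred at 322 and straddle it, the white band's far edge is at row 214, and the collar face is at row 90. These match the predictions (213 and 88). I'll now lower the clip until it is just above contact.

move_arm(rows=[[0,0.001,0.02,0,0,0],[0,0,0.025,0,0,0],[0,0,0.02,0,0,0],[0,0,0.012,0,0,0],[0,0,0.003,0,0,0],[0,0,0,0,0,0]])

```text
t: 6.78
position: [0.5393, -0.027, 0.1167]
ee_rot: [0.618, 0.786, 0.0, 0.0]
ft_force: [0.3, 0.8, -1.6]
finger_gap: 0.0173
grip_force: 58.5
```

move_arm(rows=[[0,0,0.002,0,0,0],[0,0,0.002,0,0,0],[0,0,0.002,0,0,0],[0,0,0.002,0,0,0],[0,0,0.002,0,0,0],[0,0,0,0,0,0]])

```text
t: 7.52
position: [0.5386, -0.0269, 0.1061]
ee_rot: [0.618, 0.786, -0.0, -0.0]
ft_force: [-1.5, -1.8, 2.4]
finger_gap: 0.0173
grip_force: 59.0
```

Contact, with a push of about 3.5 N. I'll carry on slowly.

move_arm(rows=[[0,0,0.001,0,0,0],[0,0,0.001,0,0,0],[0,0,0.001,0,0,0],[0,0,0.001,0,0,0],[0,0,0.001,0,0,0],[0,0,0.001,0,0,0],[0,0,0,0,0,0]])

```text
t: 8.4
position: [0.5389, -0.0269, 0.1002]
ee_rot: [0.618, 0.786, -0.0, -0.0]
ft_force: [-3.6, -0.6, 4.9]
finger_gap: 0.0173
grip_force: 59.2
```

move_arm(rows=[[0,0,0.001,0,0,0],[0,0,0.001,0,0,0],[0,0,0.001,0,0,0],[0,0,0,0,0,0]])

```text
t: 8.9
position: [0.539, -0.0268, 0.0973]
ee_rot: [0.618, 0.786, -0.0, 0.0]
ft_force: [-3.0, -1.7, 4.9]
finger_gap: 0.017
grip_force: 59.3
```

move_arm(rows=[[0,-0.001,0.001,0,0,0],[0,0,0.001,0,0,0],[0,0,0,0,0,0]])

```text
t: 9.28
position: [0.5388, -0.0269, 0.0957]
ee_rot: [0.618, 0.786, 0.001, 0.001]
ft_force: [-1.9, -0.1, 5.2]
finger_gap: 0.017
grip_force: 59.5
```

move_arm(rows=[[0,0,0.001,0,0,0],[0,0,0.001,0,0,0],[0,0,0,0,0,0]])

```text
t: 9.65
position: [0.5388, -0.0269, 0.0938]
ee_rot: [0.618, 0.786, 0.001, 0.001]
ft_force: [-2.8, -0.2, 6.5]
finger_gap: 0.0173
grip_force: 59.5
```

move_arm(rows=[[0,0,0.001,0,0,0],[0,0,0.001,0,0,0],[0,0,0,0,0,0]])

```text
t: 10.02
position: [0.5389, -0.0269, 0.0919]
ee_rot: [0.618, 0.786, 0.001, 0.001]
ft_force: [-3.0, -0.2, 6.8]
finger_gap: 0.0175
grip_force: 59.6
```

move_arm(rows=[[0,-0.001,0.001,0,0,0],[0,0,0.001,0,0,0],[0,0,0,0,0,0]])

```text
t: 10.4
position: [0.5386, -0.0271, 0.0902]
ee_rot: [0.618, 0.786, 0.001, 0.001]
ft_force: [-1.9, -0.3, 7.7]
finger_gap: 0.0174
grip_force: 59.7
```

move_arm(rows=[[0,0,0.001,0,0,0],[0,0,0.001,0,0,0],[0,0,0,0,0,0]])

```text
t: 10.78
position: [0.5384, -0.0273, 0.0878]
ee_rot: [0.618, 0.786, 0.001, 0.001]
ft_force: [-1.8, -0.8, 5.7]
finger_gap: 0.0174
grip_force: 59.4
```

The force dropped from 8.8 to 6.8 N. At this height a seated clip implies about 6.4 N, so it has snapped home. I'll raise it to the rest height, where the TCP should be at about 0.101.

move_arm(rows=[[0,0,0,0,0,0],[0,0,-0.002,0,0,0],[0,0,-0.002,0,0,0],[0,0,-0.002,0,0,0],[0,0,-0.002,0,0,0],[0,0,-0.001,0,0,0],[0,0,0,0,0,0]])

```text
t: 11.65
position: [0.5379, -0.0274, 0.0966]
ee_rot: [0.618, 0.786, 0.001, 0.001]
ft_force: [4.3, 0.5, 1.8]
finger_gap: 0.0174
grip_force: 59.0
```

move_arm(rows=[[0,0,-0.001,0,0,0],[0,0,-0.001,0,0,0],[0,0,-0.001,0,0,0],[0,0,0,0,0,0],[0,0,0,0,0,0]])

```text
t: 12.28
position: [0.5376, -0.0274, 0.0994]
ee_rot: [0.618, 0.786, 0.0, 0.0]
ft_force: [5.0, 0.5, 1.5]
finger_gap: 0.0172
grip_force: 59.0
```

```bash
python3 - <<'E'
from station import r
import cv2
d=r.get_image("wrist");s=r.get_image("scene")
import numpy as np
a=cv2.resize(s["pixels"][170:270,290:410],(480,400),interpolation=cv2.INTER_CUBIC); cv2.imwrite("pics/w4.png",cv2.resize(np.vstack([a,d["pixels"][40:400,80:560]]),(480,600) if 0 else (379,600)))
print(r.read_state()["ft_force"],r.read_state()["position"])
E
```

```text
[7.07286695 0.31609717 0.70279675] [ 0.53756696 -0.02739268  0.09937408]
```

View pics/w4.png

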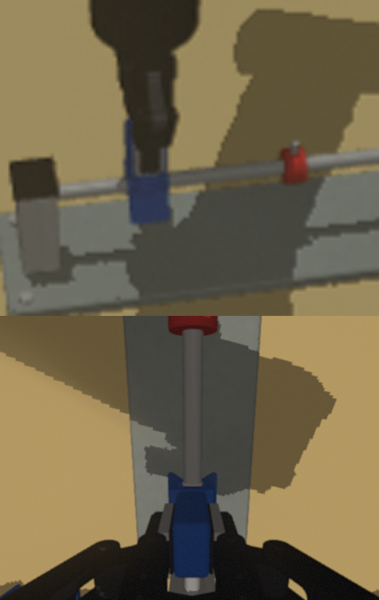

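The scene crop shows the clip around the rod with the rod back up, and the wrist crop shows the rod running into the bore. It is seated. I'll relieve the side force by 1 mm and slide 70 mm along the rod.

move_arm(rows=[[0,0.001,-0.001,0,0,0],[0,0,0,0,0,0],[0.003,0,0,0,0,0],[0.005,0,0,0,0,0],[0.005,0,0,0,0,0],[0.005,0,0,0,0,0],[0.005,0,0,0,0,0],[0.005,0,0,0,0,0]])

```text
t: 13.38
position: [0.5311, 0.0005, 0.1002]
ee_rot: [0.618, 0.786, -0.0, -0.0]
ft_force: [4.1, -2.1, 0.7]
finger_gap: 0.0174
grip_force: 59.0
```

move_arm(rows=[[0.006,0,0,0,0,0],[0.006,0,0,0,0,0],[0.006,0,0,0,0,0],[0.006,0,0,0,0,0],[0.006,0,0,0,0,0],[0.006,0,0,0,0,0],[0.003,0,0,0,0,0],[0,0,0,0,0,0]])

```text
t: 14.38
position: [0.522, 0.0387, 0.1002]
ee_rot: [0.618, 0.786, 0.0, -0.0]
ft_force: [2.0, 0.5, 0.8]
finger_gap: 0.0174
grip_force: 59.0
```

```bash
python3 - <<'E'
from station import r
import cv2,numpy as np
from h import *
from scipy.spatial.transform import Rotation as R
d=r.get_image("wrist"); s=r.read_state();Rt=R.from_quat(s["ee_rot"]).as_matrix()
print(s["position"],(Rt.T@s["ft_force"]).round(2))
p=d["pixels"].astype(int); u=323
for v in range(120,290,2): print(v,p[v,u-10].tolist(),p[v,u].tolist())
for v in range(150,260,10): print(v,(Rt.T@(at_z(d,u,v,.094)-s["position"]))[0].round(4))
E
```

```text
[0.52201953 0.0387063  0.10021366] [ 0.09  3.11 -1.24]
120 [67, 71, 73] [84, 85, 89]
122 [67, 72, 75] [79, 82, 85]
124 [67, 70, 72] [81, 82, 85]
126 [66, 69, 72] [81, 82, 86]
128 [66, 70, 72] [79, 81, 83]
130 [65, 70, 72] [78, 80, 84]
132 [66, 68, 71] [80, 84, 87]
134 [68, 71, 72] [78, 81, 84]
136 [68, 71, 74] [78, 83, 87]
138 [66, 70, 73] [79, 81, 84]
140 [66, 71, 73] [79, 81, 84]
142 [64, 69, 71] [79, 83, 86]
144 [65, 70, 72] [81, 85, 87]
146 [64, 69, 71] [79, 83, 84]
148 [65, 68, 69] [79, 82, 85]
150 [66, 70, 72] [78, 82, 84]
152 [66, 69, 73] [81, 83, 86]
154 [68, 71, 74] [79, 81, 84]
156 [66, 71, 72] [79, 82, 86]
158 [66, 70, 73] [78, 80, 84]
160 [64, 68, 71] [78, 81, 84]
162 [63, 69, 71] [77, 81, 84]
164 [67, 70, 73] [80, 82, 85]
166 [66, 69, 72] [78, 80, 83]
168 [66, 69, 72] [77, 82, 85]
170 [68, 71, 74] [78, 82, 85]
172 [68, 71, 73] [78, 83, 87]
174 [66, 69, 72] [78, 82, 84]
176 [69, 72, 74] [75, 79, 80]
178 [45, 48, 72] [61, 63, 77]
180 [21, 23, 81] [21, 20, 77]
182 [24, 26, 94] [26, 26, 99]
184 [22, 22, 93] [23, 24, 96]
186 [22, 25, 94] [25, 27, 98]
188 [26, 27, 95] [25, 27,
[... 925 characters left out ...]
, 79, 83]
252 [63, 67, 69] [75, 79, 80]
254 [64, 68, 70] [76, 79, 82]
256 [59, 40, 34] [58, 42, 33]
258 [59, 33, 24] [58, 30, 20]
260 [71, 40, 28] [69, 39, 26]
262 [67, 38, 24] [65, 35, 23]
264 [56, 31, 18] [61, 38, 25]
266 [61, 37, 26] [58, 32, 19]
268 [59, 34, 23] [58, 33, 24]
270 [60, 36, 26] [60, 35, 27]
272 [60, 35, 27] [59, 34, 23]
274 [59, 35, 26] [60, 32, 22]
276 [58, 32, 19] [61, 36, 23]
278 [59, 34, 25] [59, 31, 21]
280 [59, 32, 21] [61, 35, 24]
282 [58, 31, 20] [57, 31, 20]
284 [59, 33, 23] [59, 34, 20]
286 [58, 32, 20] [58, 30, 19]
288 [62, 38, 26] [57, 30, 19]
150 0.0659
160 0.0617
170 0.0573
180 0.0529
190 0.0484
200 0.0439
210 0.0392
220 0.0345
230 0.0297
240 0.0248
250 0.0199
```

The collar's near face is about 37 mm ahead of the TCP and the clip's front face about 15 mm ahead, so the gap is about 22 mm. I'll go 18 mm, then creep while watching the force along the rod.

move_arm(rows=[[0.003,0,0,0,0,0],[0.005,0,0,0,0,0],[0.005,0,0,0,0,0],[0.003,0,0,0,0,0],[0.002,0,0,0,0,0],[0,0,0,0,0,0]])

```text
t: 15.18
position: [0.5179, 0.0559, 0.1003]
ee_rot: [0.618, 0.786, 0.0, -0.0]
ft_force: [3.0, -0.8, 0.4]
finger_gap: 0.0175
grip_force: 59.0
```

move_arm(rows=[[0.001,0,0,0,0,0],[0.001,0,0,0,0,0]])

```text
t: 15.42
position: [0.5175, 0.0573, 0.1003]
ee_rot: [0.619, 0.786, -0.0, 0.0]
ft_force: [3.6, -2.6, 0.4]
finger_gap: 0.0174
grip_force: 59.0
```

```bash
cat > g.py <<'E'
from station import r
import numpy as np
from h import *
from scipy.spatial.transform import Rotation as R
d=r.get_image("wrist"); s=r.read_state();Rt=R.from_quat(s["ee_rot"]).as_matrix()
print(s["position"],(Rt.T@s["ft_force"]).round(2))
p=d["pixels"].astype(int)
for u in (313,333):
    c=p[:,u]; red=np.where(c[:,2]>2*c[:,1])[0]; blue=np.where((c[:,0]>1.3*c[:,2])&(np.arange(480)<330))[0]
    print("red",red.min(),red.max(),"blue from",blue[blue>red.min()].min(),"collar face world",at_z(d,u,red.max()+.5,.094).round(4), "tool x face",(Rt.T@(at_z(d,u,red.max()+.5,.094)-s["position"]))[0].round(4))
E
python3 g.py
```

```text
[0.51752484 0.05749665 0.10027806] [-2.84  1.69 -1.63]
red 219 252 blue from 256 collar face world [0.5083 0.0742 0.094 ] tool x face 0.0185
red 218 460 blue from 256 collar face world [ 0.5489 -0.0481  0.094 ] tool x face -0.11
```

move_arm(rows=[[0.0007,0,0,0,0,0],[0.0007,0,0,0,0,0]])

```text
t: 15.72
position: [0.5172, 0.0588, 0.1003]
ee_rot: [0.618, 0.786, -0.0, 0.0]
ft_force: [3.4, -1.9, 1.4]
finger_gap: 0.0174
grip_force: 59.0
```

move_arm(rows=[[0.0005,0,0,0,0,0],[0.0005,0,0,0,0,0]])

```text
t: 15.98
position: [0.5169, 0.0598, 0.1003]
ee_rot: [0.618, 0.786, -0.0, 0.0]
ft_force: [3.2, -2.3, 1.6]
finger_gap: 0.0173
grip_force: 59.0
```

```bash
python3 g.py
```

```text
[0.51695082 0.05990627 0.1002938 ] [-2.84  1.7  -1.02]
red 224 258 blue from 259 collar face world [0.5084 0.0738 0.094 ] tool x face 0.0155
red 223 258 blue from 259 collar face world [0.5177 0.076  0.094 ] tool x face 0.0155
```

move_arm(rows=[[0.0004,0,0,0,0,0]])

```text
t: 16.15
position: [0.5169, 0.0602, 0.1003]
ee_rot: [0.618, 0.786, -0.0, 0.0]
ft_force: [3.4, -1.6, 1.1]
finger_gap: 0.0173
grip_force: 59.0
```

move_arm(rows=[[0.0004,0,0,0,0,0]])

```text
t: 16.27
position: [0.5169, 0.0603, 0.1003]
ee_rot: [0.619, 0.786, -0.0, 0.0]
ft_force: [2.8, -3.6, 1.2]
finger_gap: 0.0174
grip_force: 59.0
```

move_arm(rows=[[0.0003,0,0,0,0,0]])

```text
t: 16.4
position: [0.5169, 0.0604, 0.1003]
ee_rot: [0.619, 0.786, -0.0, 0.001]
ft_force: [3.4, -4.6, 1.7]
finger_gap: 0.0173
grip_force: 59.0
```

```bash
python3 g.py
```

```text
[0.51685056 0.06036518 0.10035385] [-4.67  1.66 -1.33]
red 224 464 blue from 260 collar face world [ 0.5375 -0.051   0.094 ] tool x face -0.1131
red 224 258 blue from 260 collar face world [0.5176 0.0765 0.094 ] tool x face 0.0156
```

move_arm(rows=[[0.0004,0,0,0,0,0],[0,0,0,0,0,0]])

```text
t: 16.7
position: [0.5168, 0.0604, 0.1003]
ee_rot: [0.619, 0.786, -0.001, 0.001]
ft_force: [3.8, -4.5, 0.8]
finger_gap: 0.0175
grip_force: 59.0
```

The clip has stalled against the collar: the position holds still while the force has risen to about 5 N, of which about 3 N is drag. I'll release and lift clear.

move_arm(rows=[[0,0,0,0,0,0],[0,0,0,0,0,0],[0,0,0,0,0,0],[0,0,0,0,0,0]], fingers=0.5)

```text
t: 17.2
position: [0.5162, 0.0615, 0.1001]
ee_rot: [0.618, 0.786, -0.0, -0.0]
ft_force: [0.6, 0.3, -0.5]
finger_gap: 0.0427
grip_force: 0.0
```

move_arm(rows=[[0,0,-0.01,0,0,0],[0,0,-0.02,0,0,0],[0,0,-0.03,0,0,0],[0,0,-0.03,0,0,0],[-0.02,0,-0.03,0,0,0],[-0.02,0,-0.02,0,0,0],[0,0,0,0,0,0],[0,0,0,0,0,0]])

```text
t: 18.2
position: [0.5255, 0.0229, 0.2398]
ee_rot: [0.618, 0.786, -0.0, -0.0]
ft_force: [-0.2, -0.7, 0.1]
finger_gap: 0.0431
grip_force: 0.0
```

```bash
python3 - <<'E'
from station import r
import cv2,numpy as np
d=r.get_image("wrist");s=r.get_image("scene")
a=cv2.resize(s["pixels"][170:270,290:450],(640,400),interpolation=cv2.INTER_CUBIC)
o=np.vstack([a,d["pixels"][60:380]]); cv2.imwrite("pics/fin.png",cv2.resize(o,(533,600)))
E
```

```text
(no output)
```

View pics/fin.png

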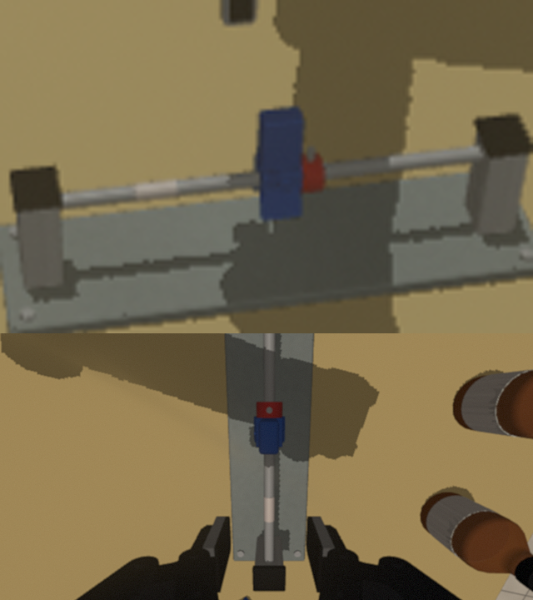

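The clip sits upright on the rod, touching the red collar (wrist crop 269,410; clip 269,432), and the gripper is clear. I'm handing the job in.

```bash
python3 -c "
from station import r
print(r.sign_off())"
```

```text
the job is handed in; nothing more can be done
None
```

The blue clip farthest from the base was snapped onto the rod at the white band, slid up against the red collar, and released upright; the job was handed in at about 18 s, but no verdict came back.

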